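# Reset the jar stand's foot height and re-lock its jam nut

## Task

The jar stand's spring foot is locked too high for the jar that stands under it. Loosen the lever jam nut (counter-clockwise from above) until it is free, screw the spindle down with its top knob until the spring foot presses lightly on the jar's lid (about 3 N), then swing the lever back clockwise until the nut clamps firmly: feel for about 15 N at the lever's post, and do not strain it with more than 20 N. Leave the jar standing in its place, keep the other things undisturbed, and let go of everything.

Things in the scene. Friction and masses are not known exactly. Their poses are not given: they have to be found in the camera images.
- stand: fixed steel jar stand, 154 mm wide along its y axis: two low feet, two columns 128 mm apart in y, a grey bridge 160 x 36 mm with its top at z = 126 mm. Origin on the worktop, on the vertical spindle axis. On the spindle, from below: spring foot, jam nut (on the bridge), knob.
- lever_post (a point): centre of the upright round steel post at the end of the jam nut's lever: post 14 mm thick, free from z = 144 to 190 mm, this point at z = 172 mm, 80 mm from the spindle axis. The lever (10 mm bar at z = 139 mm) turns level about that axis; at nut = 0 it points along the stand's -x. Pinch or push the post.
- nut (a joint): angle of the jam nut with its lever, rad, 0 about as found (tight), growing counter-clockwise from above (loosening; free by 0.4), limits -1.5 to 1.0. Free, it drags with up to 8 N at the post both ways; clamping adds some 22 N per rad. The lower the spindle, the farther clockwise clamping begins (-0.1 to -0.6): find it by feel. Let go tight, it springs back up to 0.15 rad and stays tight.
- washer: hidden spring washer under the nut; as the nut tightens it is pressed on the spindle's collar, which locks the spindle. Origin on the spindle axis, at the worktop while unsqueezed at nut = 0. Clamping force: 14 N or more is tight (about 11 N at the post), 48 N is strained (about 21 N at the post). Cannot be seen; its place does not tell the clamping force.
- knob_centre (a point): centre of the round black fluted knob on top of the spindle, 36 mm in diameter, 26 mm high; it turns about the vertical and moves down with the spindle. As found at z = 209 to 213 mm; it comes down by up to 16 mm.
- knob (a joint): turning angle of the knob, rad, growing clockwise from above; the spindle and the foot go down 6 mm per rad (38 mm a turn). Limits -1.2 to 4.2. As found -0.6 to 0. Turns with about 0.1 N m when the nut is free; locked while the nut clamps. It stays where it is left.
- foot_under (a point): centre of the underside of the spring foot, a black rubber-faced disc 32 mm in diameter, 6 mm thick, on the spindle axis. From first contact it is pushed up into the spindle with 1.5 N per mm, to 12 mm at most, and this point then stays at the lid's height while the spindle goes on down.
- jar_tall_lid (a point): centre of the top of the lid of the taller loose jar, brown contents and gold lid, 60 mm in diameter, 79 mm high; either this jar or the shorter one stands under the foot, on the worktop.
- jar_short_lid (a point): centre of the top of the lid of the shorter loose jar, dark red contents and white lid, 60 mm in diameter, 71 mm high; whichever jar is not under the foot stands aside to the left.
- jar_tall: the taller jar; origin at the centre of its underside
- jar_short: the shorter jar; origin at the centre of its underside
- foot: the spring foot of the stand (see point foot_under); origin on the spindle axis, 84 mm below the foot's underside
- stamp: wooden hand stamp, 26 x 46 x 71 mm, a bystander; origin under its centre
- marker: red marker pen lying flat, 20 x 125 x 18 mm, a bystander; origin under its centre
- gift_box: small kraft pastry box with a ribbon, 74 x 108 x 49 mm, a bystander; origin under its centre
- coin_dish: flat blue coin dish, 93 mm wide, 15 mm high, a bystander in front of the stand; origin under its centre

How it is judged:
On the way, in this order (a step that is already met when the one before it is completed fails the run):
1. the jam nut is turned free (lever post moved by 20 mm or more, washer pressed with under 1 N) (contact force between washer and anything else below 1 N and distance of lever_post from where it was at the start of the episode above 0.02 m), for 0.2 s.
2. the foot presses lightly on the jar's lid (1 to 8 N) ((contact force between foot and jar_tall between 1 and 8 N or contact force between foot and jar_short between 1 and 8 N)), for 0.2 s.
3. the nut is tight again with the foot still lightly on the lid (contact force between washer and anything else between 14 and 48 N and (contact force between foot and jar_tall between 1 and 8 N or contact force between foot and jar_short between 1 and 8 N)), for 0.2 s.
At the end, for the whole second after the job is handed in: The foot rests on the lid of the jar under it with 1 to 8 N, the jam nut is tight (washer pressed with 14 to 48 N) and at rest, both jars stand upright (all of step 3 and velocity of joint nut between -0.05 and 0.05 rad/s and angle between each of jar_tall, jar_short's own z axis and vertical below 0.1 rad); the robot touches nothing.
It fails at once if the jam nut is strained (washer pressed with over 48 N, about 21 N at the post) (contact force between washer and anything else above 48 N).
It fails at once if the foot presses a jar with more than 15 N (contact force between foot and jar_tall above 15 N or contact force between foot and jar_short above 15 N).
It fails at once if a jar is shifted by more than 15 mm (distance of any of jar_tall, jar_short from where it was at the start of the episode above 0.015 m).
It fails at once if a bystander is shifted by more than 20 mm (distance of any of stamp, marker, gift_box, coin_dish from where it was at the start of the episode above 0.02 m).
It also fails if it takes over 72 s, if anything falls off the work surface, if the arm or the gripper's body presses on something with over 40 N, if the wrist force passes 120 N, or if a joint passes its speed limit or range.

## Robot

A 6-joint arm with a two-finger parallel gripper is mounted at the origin on a cart in front of the work surface, level with it; the furniture and walls round the work are solid. World frame = base frame: x ahead of the robot, y to its left, z up, the work surface at z = 0. Lengths are in m, angles in rad, forces in N, time in s.
With the tool pointing down it reaches from about 0.35 to 0.975 m from the base axis. Payload 4.9 kg.
Tool frame: the origin (TCP) lies on the centre line of the jaws, within the pads' length; the fingertips stand ctrl.nose_length ahead of it and the grasp point (between the pads) lies 2 mm behind it (ctrl.nose_length is the distance from the TCP to the fingertips, in m); z points along the fingers, y is the direction in which the jaws open and shut (so a half turn about z gives the same grasp; the last joint's range is limited). The gripper opens to 85 mm and grips with 20 to 120 N. Pads are 22 mm wide; open, the fingers measure 114 mm over their backs; the gripper's body (76 mm by 85 mm) begins 54 mm behind the grasp point. The pads swing forward as they close: fully open they stand 13 mm farther back than shut.
Start: joints at [1.207, 0.053, 1.613, -0, 1.476, -0.119], TCP at [0.151, 0.606, 0.248] pointing down, gripper open.
Joint ranges: [-3.01, 3.01], [-1.01, 2.22], [0.06, 2.58], [-1.02, 4.17], [0.09, 2.62], [-3.14, 3.14]. Speed limits (rad/s): [2.57, 2.57, 3.14, 3.14, 3.14, 3.14].

## Interface

Orientations are given as a rotation vector (axis times angle).
In Python, from station import sensors, get_image, order, ctrl gives the robot as it stands.
- The arm moves only by the tool move_arm, never from a script. Its argument "increments" is a list of rows, each a list of 5 numbers: the shift along the tool's x, y, z in cm, then the turn about the tool's z in degrees, then the finger opening in cm, from 0 to 8.54. In form: [[dx, dy, dz, twist, gripper], ...]. A call has 1 to 5 rows; each row is the pose to reach, as a shift and turn from the pose commanded when the call began, along the tool's axes at that moment; what a row does not reach only later rows make up. A row lasts 1/8 s, in which the tool goes at most 62.5 mm and 10.7 degrees, less where a joint would pass 70% of its speed; a pose out of reach is approached as far as the arm can. A call with a gripper value outside its range is refused whole. The fingers move at their own pace and stop on an object; "newtons" is the grip in N (left out, the last holds). Time passes only in rows, so rows that repeat a pose let the fingers close. It gives the time, the measured TCP pose, the force and the opening at its end, in the units of the state.
- sensors.get_obs(): the state, without advancing time (a new reading comes with each control period).
- get_image(name): name is "scene" or "top"; returns a dict with "image" (400x640x3 uint8, red, green, blue), "K" (3x3 intrinsics, pixels), "D" ([k1, k2, p1, p2, k3] as OpenCV has them; the pictures are not rectified), "R" (3x3) and "t" (3): a world point X has camera coordinates R X + t. Camera axes: x right, y down, z forward; pixel columns grow to the right and rows downward; lengths in m; the calibration is good to about 2 mm. A picture is of the moment at which its call begins. There is no depth.
- order.finish_job(): hands the job in, once; it reports no verdict.
The state is a dict: "t": time; "q": joint angles; "dq": joint speeds; "effort": joint torques, N m; "tool_pos": TCP position; "tool_rot": TCP orientation; "contact_force": force on the tool from outside, world axes, zero at the start; "wrist_torque": the same for the moment, N m; "opening": finger opening in m.
Only numpy, scipy, OpenCV 4.12 (cv2) and the standard library are available. Lean on these libraries where they do the work, as an engineer would, in place of code of your own. Each camera call takes 0.05 s, during which the arm holds its last target.

## Working session

There is one attempt and no reset: what is moved stays moved. The work goes in short steps, Python scripts to look and compute and a tool call to move; the robot and the scene stay as the last step left them, time stands still between calls to the robot, and variables do not carry over. Pictures are saved under pics/ and viewed, and the job is handed in when it is done.

Besides the shell and the picture viewer there is one more tool, called after "Call:" by a JSON object that holds its "op" and its "data", one argument or row to a line. move_arm: Moves the arm, as the interface text tells. Its arguments: {"type":"object","properties":{"increments":{"type":"array"},"newtons":{"type":"number"}},"required":["increments"]}

```bash
ls; mkdir -p pics; python3 - <<'E'
from station import sensors,get_image,order,ctrl
import cv2,numpy as np
o=sensors.get_obs();print(o);print(ctrl.nose_length)
for n in("scene","top"):
    g=get_image(n);cv2.imwrite(f"pics/{n}0.png",g["image"][:,:,::-1]);np.savez(f"{n}0.npz",**g);print(n,g["K"],g["D"],g["R"],g["t"])
E
```

```text
pics
{'t': 0.0, 'q': array([ 1.20699113e+00,  5.33944438e-02,  1.61430769e+00, -1.58142579e-05,
        1.47599336e+00, -1.19000705e-01]), 'dq': array([-0.00022476, -0.00155649,  0.00049023, -0.00032014, -0.00074016,
       -0.00033156]), 'effort': array([-1.75155146e-03, -3.93661094e+01, -3.70183611e+01, -1.90007281e-04,
        6.93278213e-03,  2.87763434e-06]), 'tool_pos': array([0.15127093, 0.60580688, 0.2470315 ]), 'tool_rot': array([-0.38351644, -3.11760274,  0.00321276]), 'contact_force': array([ 0.17565588,  0.15085596, -0.60724122]), 'wrist_torque': array([0.01031659, 0.03564954, 0.03293996]), 'opening': 0.0854259335219346}
0.017
scene [[439.35893582   0.         318.27120672]
 [  0.         439.35893582 201.38099654]
 [  0.           0.           1.        ]] [-0.03144485  0.          0.          0.          0.        ] [[ 0.83009794 -0.55758536  0.00599802]
 [-0.22214366 -0.3405413  -0.91361032]
 [ 0.51145831  0.75705362 -0.40654669]] [-0.43616427  0.25148364  1.2427203 ]
top [[384.72404117   0.         319.46407377]
 [  0.         384.72404117 194.65687627]
 [  0.           0.           1.        ]] [-0.08990036  0.          0.          0.          0.        ] [[ 0.01955638 -0.99954007  0.02317772]
 [-0.99546665 -0.02162439 -0.09262033]
 [ 0.09307894 -0.02126133 -0.9954317 ]] [-0.00336405  0.55333344  1.18728295]
```

View pics/scene0.png

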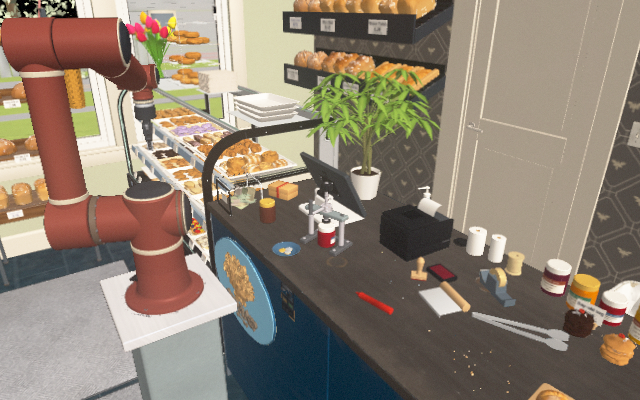

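View pics/top0.png

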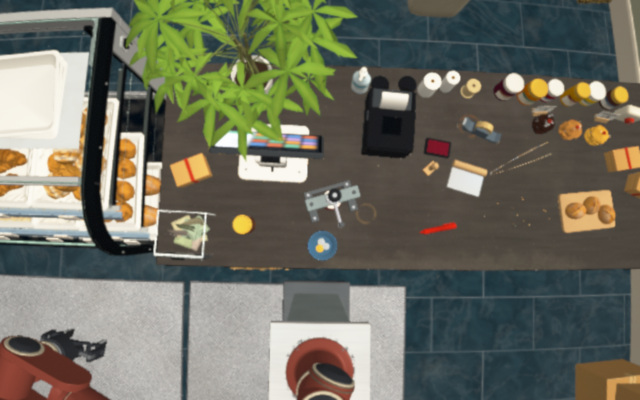

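```bash
python3 - <<'E'
import cv2
a=cv2.imread("pics/scene0.png")[175:275,240:400];cv2.imwrite("pics/z1.png",cv2.resize(a,None,fx=5,fy=5,interpolation=cv2.INTER_CUBIC))
a=cv2.imread("pics/top0.png")[165:265,270:400];cv2.imwrite("pics/z2.png",cv2.resize(a,None,fx=6,fy=6,interpolation=cv2.INTER_CUBIC))
E
```

```text
(no output)
```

View pics/z1.png

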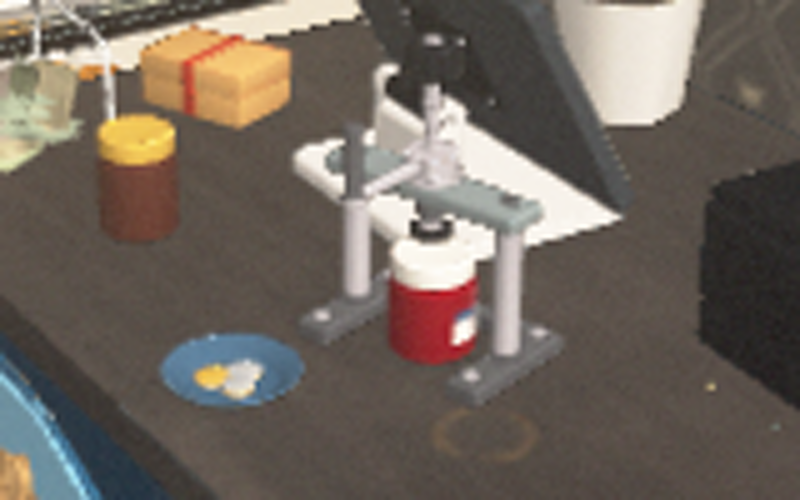

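View pics/z2.png

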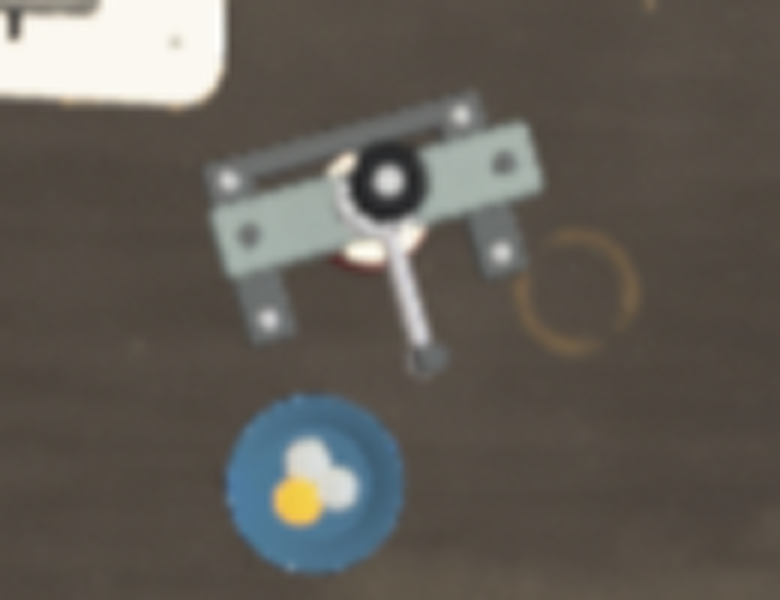

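```bash
cat > h.py <<'E'
import numpy as np,cv2
def ray(g,uv):
    n=cv2.undistortPoints(np.array([[uv]],float),g["K"],g["D"])[0,0]
    R=g["R"];d=R.T@np.array([n[0],n[1],1]);return -R.T@g["t"],d
def plane(g,uv,z):
    c,d=ray(g,uv);return c+d*(z-c[2])/d[2]
def tri(g1,u1,g2,u2):
    c1,d1=ray(g1,u1);c2,d2=ray(g2,u2);s=np.linalg.lstsq(np.c_[d1,-d2],c2-c1,rcond=None)[0]
    a=c1+d1*s[0];b=c2+d2*s[1];return (a+b)/2,np.linalg.norm(a-b)
def proj(g,X): 
    return cv2.projectPoints(np.array([X],float),cv2.Rodrigues(g["R"])[0],g["t"],g["K"],g["D"])[0][0,0]
E
python3 - <<'E'
from h import *
T=dict(np.load("top0.npz"));S=dict(np.load("scene0.npz"))
t=lambda x,y:(270+(x+.5)/6-.5,165+(y+.5)/6-.5); s=lambda x,y:(240+(x+.5)/5-.5,175+(y+.5)/5-.5)
print("knobtop",tri(T,t(388,181),S,s(433,38)),plane(T,t(388,181),.224))
print("post",tri(T,t(428,352),S,s(353,126)),plane(T,t(428,354),.19))
k=plane(T,t(388,181),.224);p=plane(T,t(428,354),.19);print(p-k,np.hypot(*(p-k)[:2]))
for c in [(211,212),(525,123),(543,187),(230,277)]:print(plane(T,t(*c),.126))
for n,z in(("screw",.012),):
  for c in [(230,181),(461,115),(268,319),(502,251)]:print(plane(T,t(*c),z))
E
```

```text
knobtop (array([ 0.53581929, -0.02702076,  0.222199  ]), np.float64(0.0007180920980545526)) [ 0.53534551 -0.02671795  0.224     ]
post (array([ 0.46139904, -0.04837349,  0.18648924]), np.float64(6.459727955092523e-05)) [ 0.46045397 -0.04812827  0.19      ]
[-0.07489154 -0.02141032 -0.034     ] 0.0778918783171659
[0.52774768 0.05235531 0.126     ]
[ 0.57423031 -0.09862195  0.126     ]
[ 0.54328422 -0.10767892  0.126     ]
[0.49667032 0.04252878 0.126     ]
[0.5534708  0.04455676 0.012     ]
[ 0.59153495 -0.07791179  0.012     ]
[0.48067556 0.02285935 0.012     ]
[ 0.51925544 -0.10071034  0.012     ]
```

```bash
cat >> h.py <<'E'
from scipy.spatial.transform import Rotation as Ro
AX=np.array([.5358,-.0273]);YAW=.29
def inc(o,x,y,z,yang):
    R=Ro.from_rotvec(o["tool_rot"]).as_matrix();d=R.T@(np.array([x,y,z])-o["tool_pos"])*100
    ya=np.degrees(np.arctan2(R[1,1],R[0,1]));tw=-((yang-ya+180)%360-180)
    print("now ya %.1f q6 %.1f"%(ya,np.degrees(o["q"][5])),"inc",d.round(2),"twist %.1f"%tw)
def post(nut):
    a=YAW+np.pi+nut;return AX+.08*np.array([np.cos(a),np.sin(a)])
E
python3 - <<'E'
from h import *;from station import sensors
o=sensors.get_obs();print(post(0));inc(o,*post(0),.275,107)
E
```

```text
[ 0.45914049 -0.05017618]
now ya 76.0 q6 -6.8 inc [-45.77 -56.19  -2.69] twist -31.0
```

Call:
{"op": "move_arm", "data": {
  "increments": [
    [-3,-3.5,-1.5,-2,5],
    [-6,-7.5,-3,-5,5],
    [-9.5,-11.5,-3,-8,5],
    [-12.5,-15.5,-3,-10,5],
    [-16,-19.5,-3,-12,5]
  ]
}}

```text
t: 0.72
tool_pos: [0.2596, 0.3768, 0.2778]
tool_rot: [-0.052, -3.141, 0.001]
contact_force: [0.5, -0.5, 0.1]
opening: 0.0498
```

```bash
python3 - <<'E'
from h import *;from station import sensors
o=sensors.get_obs();inc(o,*post(0),.275,107);print(o["t"],o["tool_pos"],o["contact_force"])
E
```

```text
now ya 88.1 q6 -42.0 inc [-21.37 -42.     0.3 ] twist -18.9
0.725 [0.25956385 0.37677411 0.27781977] [ 0.48683958 -0.48417478  0.11262792]
```

Call:
{"op": "move_arm", "data": {
  "increments": [
    [-2.2,-4.4,0,-4,5],
    [-4.5,-8.8,0,-8,5],
    [-7,-13.5,0,-11,5],
    [-9.5,-18.5,0,-14,5],
    [-12,-23.5,0,-18,5]
  ]
}}

```text
t: 1.35
tool_pos: [0.3713, 0.1376, 0.278]
tool_rot: [-0.44, 3.11, 0.0]
contact_force: [0.2, 0.0, -0.7]
opening: 0.0499
```

```bash
python3 - <<'E'
from h import *;from station import sensors
o=sensors.get_obs();inc(o,*post(0),.275,107);print(o["t"],o["tool_pos"],o["contact_force"])
E
```

```text
now ya 106.1 q6 -96.6 inc [ -3.23 -20.48   0.3 ] twist -0.9
1.35 [0.37125739 0.1376114  0.27801381] [ 0.17322973  0.02411181 -0.72640405]
```

Call:
{"op": "move_arm", "data": {
  "increments": [
    [-0.8,-5,0.3,-1,5],
    [-1.6,-10,0.3,-1,5],
    [-2.4,-15,0.3,-1,5],
    [-3.2,-20.4,0.3,-1,5],
    [-3.2,-20.4,4.3,-1,5]
  ]
}}

```text
t: 1.98
tool_pos: [0.4605, -0.0515, 0.2379]
tool_rot: [-0.455, 3.103, -0.005]
contact_force: [1.1, -0.3, 0.3]
opening: 0.0499
```

```bash
cat > look.py <<'E'
import sys;from h import *;from station import sensors,get_image
n=sys.argv[1]
T=get_image("top");S=get_image("scene");np.savez(f"top{n}.npz",**T);np.savez(f"scene{n}.npz",**S)
c=lambda g,uv,h,w,f:cv2.resize(g["image"][int(uv[1])-h:int(uv[1])+h,int(uv[0])-w:int(uv[0])+w,::-1],None,fx=f,fy=f,interpolation=cv2.INTER_CUBIC)
X=[*AX,.18]
u1,u2=proj(T,X),proj(S,[*AX,.13]);print("crop centres",u1,u2)
cv2.imwrite(f"pics/l{n}.png",np.hstack([c(T,u1,45,40,5),c(S,u2,45,40,5)]))
E
python3 look.py 1; python3 - <<'E'
from h import *;from station import sensors
o=sensors.get_obs();inc(o,*post(0),.170,107);print(o["t"],o["tool_pos"],o["contact_force"])
E
```

```text
crop centres [333.48167513 196.0672594 ] [325.76116364 208.37854807]
now ya 106.9 q6 -122.2 inc [-0.35 -0.33  6.01] twist -0.1
2.075 [ 0.45539245 -0.04818277  0.23014053] [-0.30696065  0.52205154 -0.66197769]
```

View pics/l1.png

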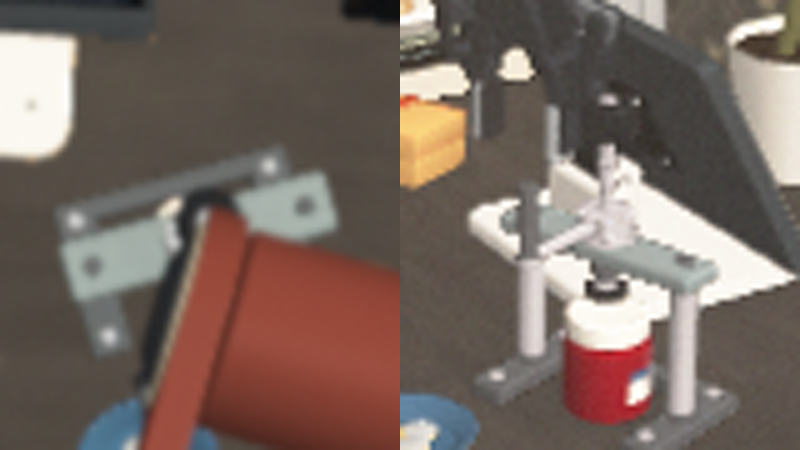

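Call:
{"op": "move_arm", "data": {
  "increments": [
    [-0.3,-0.3,2,0,5],
    [-0.3,-0.3,4,0,5],
    [-0.3,-0.3,5,0,5],
    [-0.3,-0.3,6,0,5],
    [-0.3,-0.3,6,0,5]
  ]
}}

```text
t: 2.7
tool_pos: [0.4613, -0.0498, 0.1747]
tool_rot: [0.464, -3.106, -0.001]
contact_force: [-0.5, -0.4, -0.5]
opening: 0.0497
```

```bash
python3 look.py 2; python3 - <<'E'
from h import *;from station import sensors
o=sensors.get_obs();inc(o,*post(0),.170,107);print(o["t"],o["tool_pos"],o["contact_force"])
E
```

```text
crop centres [333.48167513 196.0672594 ] [325.76116364 208.37854807]
now ya 107.0 q6 -122.4 inc [0.28 0.07 0.58] twist -0.0
2.8 [ 0.46198067 -0.05003746  0.17582451] [-0.05568852  0.88622003  0.11978223]
```

View pics/l2.png

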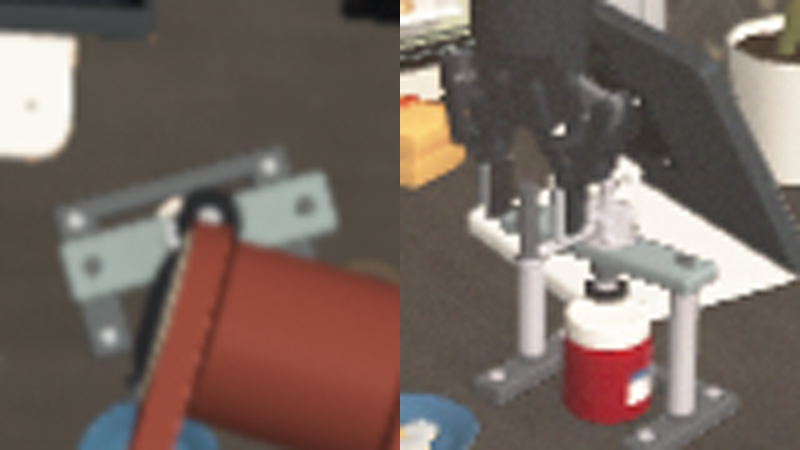

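Call:
{"op": "move_arm", "data": {
  "increments": [
    [0,0,0.4,0,3],
    [0,0,0.4,0,2],
    [0,0,0.4,0,1.6],
    [0,0,0.4,0,1.2],
    [0,0,0.4,0,1.2]
  ],
  "newtons": 40
}}

```text
t: 3.42
tool_pos: [0.4614, -0.0494, 0.1714]
tool_rot: [0.464, -3.106, -0.003]
contact_force: [-3.3, 4.7, 1.5]
opening: 0.0129
```

```bash
cat > st.py <<'E'
from h import *;from station import sensors
o=sensors.get_obs();print("t %.2f"%o["t"],o["tool_pos"].round(4),"F",o["contact_force"].round(2),"M",o["wrist_torque"].round(3),"open %.4f"%o["opening"])
v=o["tool_pos"][:2]-AX;a=np.arctan2(v[1],v[0])-YAW-np.pi;a=(a+np.pi)%(2*np.pi)-np.pi
th=a+YAW+np.pi;tang=np.array([-np.sin(th),np.cos(th)])
print("r %.4f nut %.3f Ftang(ccw) %.2f Frad %.2f"%(np.hypot(*v),a,o["contact_force"][:2]@tang,o["contact_force"][:2]@v/np.hypot(*v)))
import sys
if len(sys.argv)>1:
  for n in map(float,sys.argv[1:]): 
    print(n,end=" ");inc(o,*post(n),.170,107+np.degrees(n))
E
python3 st.py 0.1 0.2 0.3 .4 .5 .55
```

```text
t 3.42 [ 0.4614 -0.0494  0.1714] F [-3.35  4.66  1.5 ] M [0.678 0.464 0.032] open 0.0129
r 0.0776 nut -0.001 Ftang(ccw) -5.42 Frad 1.88
0.1 now ya 107.0 q6 -122.4 inc [ 0.2  -0.81  0.14] twist -5.7
0.2 now ya 107.0 q6 -122.4 inc [ 0.09 -1.6   0.14] twist -11.5
0.3 now ya 107.0 q6 -122.4 inc [-0.1  -2.37  0.14] twist -17.2
0.4 now ya 107.0 q6 -122.4 inc [-0.37 -3.13  0.14] twist -22.9
0.5 now ya 107.0 q6 -122.4 inc [-0.72 -3.85  0.14] twist -28.7
0.55 now ya 107.0 q6 -122.4 inc [-0.92 -4.2   0.14] twist -31.5
```

Call:
{"op": "move_arm", "data": {
  "increments": [
    [0,-0.8,0,-5.5,1.2],
    [-0.1,-1.6,0,-11,1.2],
    [-0.3,-2.4,0,-17,1.2],
    [-0.5,-3.1,0,-23,1.2],
    [-0.9,-3.85,0,-29,1.2]
  ]
}}

```text
t: 4.05
tool_pos: [0.4819, -0.0824, 0.1714]
tool_rot: [-1.231, 2.888, 0.007]
contact_force: [-0.7, 10.8, 2.1]
opening: 0.0128
```

```bash
python3 st.py 0.5 .6
```

```text
t 4.05 [ 0.4819 -0.0824  0.1714] F [-0.67 10.8   2.07] M [ 1.42   0.028 -0.098] open 0.0128
r 0.0771 nut 0.507 Ftang(ccw) -8.03 Frad -7.25
0.5 now ya 136.2 q6 -154.8 inc [0.29 0.06 0.14] twist 0.5
0.6 now ya 136.2 q6 -154.8 inc [ 0.27 -0.74  0.14] twist -5.2
```

Call:
{"op": "move_arm", "data": {
  "increments": [
    [-0.9,-3.85,0,-29,3.5],
    [-0.9,-3.85,0,-29,4],
    [-0.9,-3.85,-4,-29,4],
    [-0.9,-3.85,-9,-25,3],
    [-0.9,-3.85,-10,-15,0]
  ]
}}

```text
t: 4.68
tool_pos: [0.5175, -0.106, 0.2764]
tool_rot: [-1.584, 2.707, -0.012]
contact_force: [0.2, 0.2, -0.1]
opening: 0.0131
```

```bash
python3 - <<'E'
from h import *;from station import sensors
o=sensors.get_obs();inc(o,*AX,.27,110);print(o["t"],o["tool_pos"],o["contact_force"])
E
```

```text
now ya 150.7 q6 -170.3 inc [-7.76  2.26  0.62] twist 40.7
4.675 [ 0.51745172 -0.10603432  0.27637815] [ 0.16764704  0.21844296 -0.0883494 ]
```

Call:
{"op": "move_arm", "data": {
  "increments": [
    [-2,0.5,0,8,0],
    [-4,1,0,16,0],
    [-6,1.7,0,25,0],
    [-7.7,2.2,0,33,0],
    [-7.7,2.2,0,41,0]
  ],
  "newtons": 30
}}

```text
t: 5.3
tool_pos: [0.5341, -0.0259, 0.2713]
tool_rot: [-0.54, 3.094, -0.002]
contact_force: [-0.3, 0.3, -0.8]
opening: 0.0002
```

```bash
python3 look.py 3; python3 - <<'E'
from h import *;from station import sensors
o=sensors.get_obs();inc(o,*AX,.27,110);print(o["t"],o["tool_pos"],o["contact_force"],o["opening"])
E
```

```text
crop centres [333.48167513 196.0672594 ] [325.76116364 208.37854807]
now ya 110.0 q6 -120.8 inc [-0.15 -0.13  0.13] twist 0.0
5.4 [ 0.53392042 -0.02661604  0.27134243] [ 0.45732926 -0.27480639  0.58211203] -3.953332965196446e-05
```

View pics/l3.png

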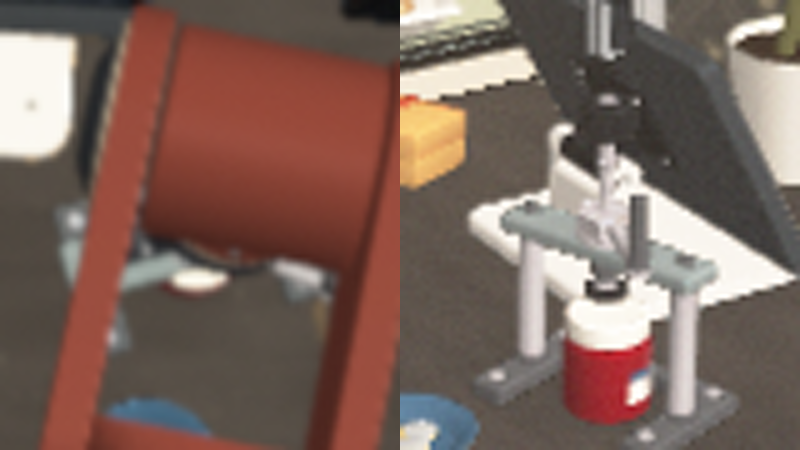

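Call:
{"op": "move_arm", "data": {
  "increments": [
    [-0.1,-0.1,1.0,0,0],
    [-0.1,-0.1,1.8,0,0],
    [-0.1,-0.1,2.0,0,0],
    [-0.1,-0.1,2.2,0,0],
    [-0.1,-0.1,2.3,0,0]
  ]
}}

```text
t: 6.02
tool_pos: [0.535, -0.0271, 0.2484]
tool_rot: [-0.545, 3.094, -0.0]
contact_force: [0.0, 0.7, -1.0]
opening: 0.0
```

Call:
{"op": "move_arm", "data": {
  "increments": [
    [0,0,0.1,0,0],
    [0,0,0.2,0,0],
    [0,0,0.3,0,0]
  ]
}}

```text
t: 6.4
tool_pos: [0.535, -0.0271, 0.2454]
tool_rot: [-0.545, 3.094, -0.0]
contact_force: [-0.4, 0.4, -0.6]
opening: 0.0001
```

Call:
{"op": "move_arm", "data": {
  "increments": [
    [0,0,0.1,0,0],
    [0,0,0.2,0,0]
  ]
}}

```text
t: 6.65
tool_pos: [0.5349, -0.0271, 0.2432]
tool_rot: [0.545, -3.094, 0.0]
contact_force: [0.7, 0.0, 0.3]
opening: 0.0
```

Call:
{"op": "move_arm", "data": {
  "increments": [
    [0,0,0.1,0,0],
    [0,0,0.2,0,0]
  ]
}}

```text
t: 6.9
tool_pos: [0.5349, -0.0271, 0.2412]
tool_rot: [0.545, -3.094, 0.0]
contact_force: [-0.9, -0.7, -0.7]
opening: 0.0002
```

Tip ≈0.224 now; 1 mm steps.

Call:
{"op": "move_arm", "data": {
  "increments": [
    [0,0,0.1,0,0]
  ]
}}

```text
t: 7.02
tool_pos: [0.5349, -0.0271, 0.2403]
tool_rot: [-0.545, 3.094, 0.0]
contact_force: [0.6, 0.5, -1.1]
opening: -0.0001
```

Call:
{"op": "move_arm", "data": {
  "increments": [
    [0,0,0.1,0,0]
  ]
}}

```text
t: 7.15
tool_pos: [0.5349, -0.0271, 0.2392]
tool_rot: [0.545, -3.094, 0.0]
contact_force: [0.1, 0.1, 1.6]
opening: -0.0003
```

Call:
{"op": "move_arm", "data": {
  "increments": [
    [0,0,0.1,0,0]
  ]
}}

```text
t: 7.28
tool_pos: [0.535, -0.0272, 0.2392]
tool_rot: [-0.545, 3.094, -0.0]
contact_force: [-2.3, 0.1, 6.4]
opening: 0.0002
```

Call:
{"op": "move_arm", "data": {
  "increments": [
    [0,0,-1.5,0,5.5],
    [0,0,-2.8,0,5.5],
    [0,0,-2.8,0,5.5],
    [0.1,0,-1,0,5.5],
    [0.1,0,1,0,5.5]
  ]
}}

```text
t: 7.9
tool_pos: [0.5333, -0.0274, 0.226]
tool_rot: [0.544, -3.092, -0.001]
contact_force: [0.7, 0.6, 0.4]
opening: 0.0551
```

```bash
python3 - <<'E'
from h import *;from station import sensors
o=sensors.get_obs();inc(o,*AX,.2085,110);print(o["t"],o["tool_pos"],o["contact_force"],o["opening"])
E
```

```text
now ya 110.0 q6 -120.9 inc [-0.24 -0.08  1.75] twist -0.0
7.9 [ 0.53331072 -0.02735521  0.22600615] [0.68071405 0.64671258 0.41375098] 0.05505056148145226
```

Call:
{"op": "move_arm", "data": {
  "increments": [
    [-0.2,-0.1,1,0,5.5],
    [-0.2,-0.1,1.7,0,5.5],
    [-0.2,-0.1,1.7,0,3.8],
    [-0.2,-0.1,1.7,0,3.4],
    [-0.2,-0.1,1.7,0,3.4]
  ],
  "newtons": 40
}}

```text
t: 8.52
tool_pos: [0.5352, -0.026, 0.2109]
tool_rot: [0.546, -3.092, -0.007]
contact_force: [-3.4, 5.8, -1.2]
opening: 0.0346
```

```bash
python3 look.py 4; python3 st.py
```

```text
crop centres [333.48167513 196.0672594 ] [325.76116364 208.37854807]
t 8.62 [ 0.5352 -0.026   0.2109] F [-2.26  5.98 -1.6 ] M [0.819 0.445 0.023] open 0.0344
r 0.0015 nut -1.455 Ftang(ccw) -0.28 Frad 6.39
```

View pics/l4.png

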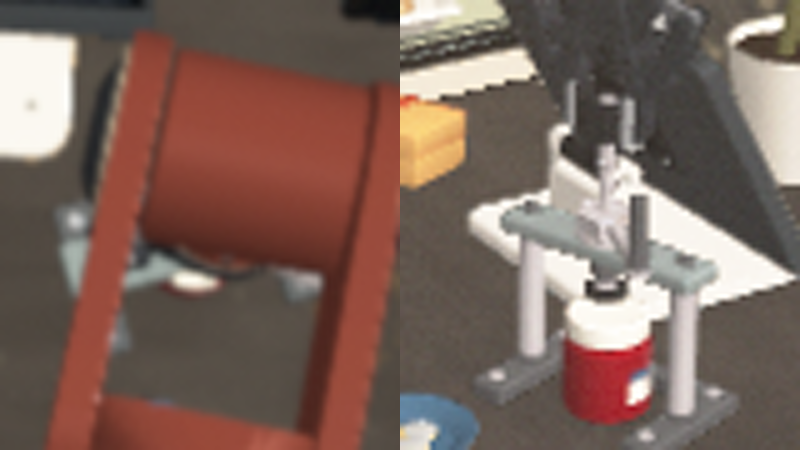

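Call:
{"op": "move_arm", "data": {
  "increments": [
    [0,0.1,0.1,10,3.4],
    [0,0.1,0.2,20,3.4],
    [0,0.1,0.3,30,3.4],
    [0,0.1,0.4,40,3.4],
    [0,0.1,0.5,50,3.4]
  ]
}}

```text
t: 9.25
tool_pos: [0.5352, -0.0247, 0.2057]
tool_rot: [-0.82, -3.03, -0.006]
contact_force: [-0.7, 6.8, -2.7]
opening: 0.0348
```

```bash
python3 st.py;python3 - <<'E'
from h import *;from station import sensors
o=sensors.get_obs();inc(o,*AX,.2085,-40)
E
```

```text
t 9.25 [ 0.5352 -0.0247  0.2057] F [-0.67  6.8  -2.73] M [1.099 0.088 0.095] open 0.0348
r 0.0026 nut -1.641 Ftang(ccw) -0.83 Frad 6.78
now ya 59.7 q6 -70.5 inc [-0.18 -0.19 -0.28] twist 99.7
```

Call:
{"op": "move_arm", "data": {
  "increments": [
    [0.07,0.13,0.12,10,3.4],
    [0.07,0.13,0.24,20,3.4],
    [0.07,0.13,0.34,30,3.4],
    [0.07,0.13,0.44,40,3.4],
    [0.07,0.13,0.54,50,3.4]
  ]
}}

```text
t: 9.88
tool_pos: [0.5361, -0.0239, 0.2005]
tool_rot: [-2.025, -2.4, -0.005]
contact_force: [2.4, 5.2, -5.1]
opening: 0.0346
```

```bash
python3 st.py;python3 look.py 5;python3 - <<'E'
from h import *;from station import sensors
o=sensors.get_obs();inc(o,*AX,.2085,-40)
E
```

```text
t 9.88 [ 0.5361 -0.0239  0.2005] F [ 2.43  5.17 -5.12] M [ 0.749 -0.426  0.094] open 0.0346
r 0.0034 nut -1.962 Ftang(ccw) -1.90 Frad 5.39
crop centres [333.48167513 196.0672594 ] [325.76116364 208.37854807]
now ya 9.9 q6 -20.5 inc [-0.32 -0.09 -0.81] twist 49.9
```

View pics/l5.png

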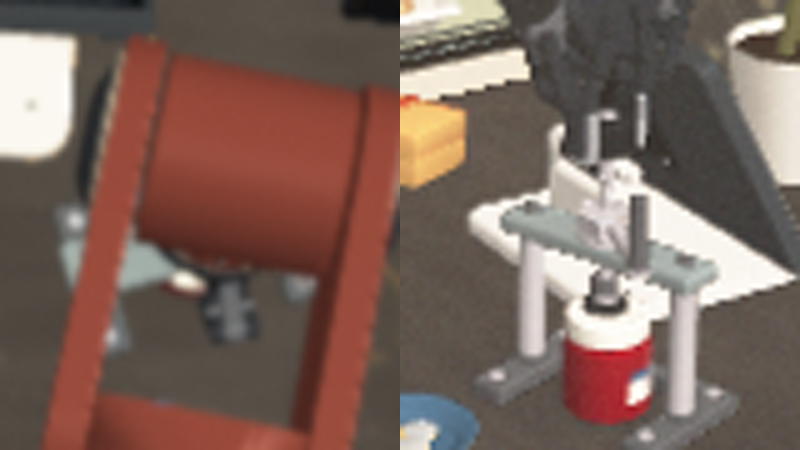

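Call:
{"op": "move_arm", "data": {
  "increments": [
    [0,0,0.14,10,3.4],
    [0,0,0.26,20,3.4],
    [0,0,0.3,23,3.4]
  ]
}}

```text
t: 10.35
tool_pos: [0.5367, -0.024, 0.1981]
tool_rot: [-2.46, -1.953, -0.006]
contact_force: [3.8, 4.2, -3.7]
opening: 0.0345
```

```bash
python3 st.py
```

```text
t 10.35 [ 0.5367 -0.024   0.1981] F [ 3.8   4.2  -3.73] M [ 0.728 -0.619  0.04 ] open 0.0345
r 0.0034 nut -2.121 Ftang(ccw) -2.59 Frad 5.04
```

Call:
{"op": "move_arm", "data": {
  "increments": [
    [0,0,0.1,9,3.4],
    [0,0,0.2,18,3.4],
    [0,0,0.29,27,3.4]
  ]
}}

```text
t: 10.72
tool_pos: [0.5372, -0.0242, 0.1953]
tool_rot: [-2.85, -1.321, -0.007]
contact_force: [5.5, 3.1, -5.2]
opening: 0.0346
```

```bash
python3 st.py; python3 look.py 6;python3 - <<'E'
from h import *;from station import sensors
o=sensors.get_obs();inc(o,*AX,.2085,-40)
E
```

```text
t 10.72 [ 0.5372 -0.0242  0.1953] F [ 5.46  3.14 -5.17] M [ 0.537 -0.892  0.149] open 0.0346
r 0.0034 nut -2.287 Ftang(ccw) -3.68 Frad 5.12
crop centres [333.48167513 196.0672594 ] [325.76116364 208.37854807]
now ya -40.1 q6 29.5 inc [-0.32  0.09 -1.33] twist -0.1
```

View pics/l6.png

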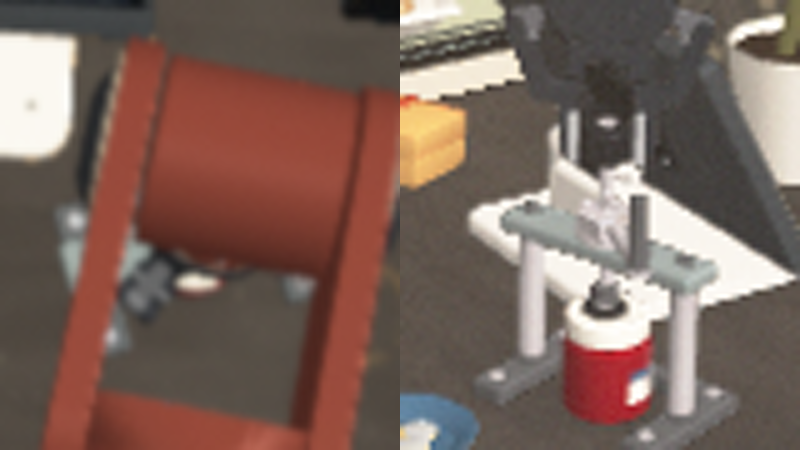

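Call:
{"op": "move_arm", "data": {
  "increments": [
    [0,0,0,0,5.5],
    [0,0,0,0,5.5],
    [0,0,-3,0,5.5],
    [0,0,-5,0,2],
    [0,0,-5,0,0]
  ]
}}

```text
t: 11.45
tool_pos: [0.5372, -0.0256, 0.2478]
tool_rot: [2.845, 1.326, 0.006]
contact_force: [-0.1, 0.1, 0.7]
opening: 0.0193
```

Call:
{"op": "move_arm", "data": {
  "increments": [
    [0,0,0,0,0],
    [0,0,0.8,0,0],
    [0,0,1.3,0,0],
    [0,0,1.6,0,0],
    [0,0,1.7,0,0]
  ]
}}

```text
t: 12.08
tool_pos: [0.5357, -0.0252, 0.2274]
tool_rot: [-2.847, -1.327, 0.001]
contact_force: [-0.3, 0.9, -0.4]
opening: -0.0001
```

```bash
python3 st.py
```

```text
t 12.07 [ 0.5357 -0.0252  0.2274] F [-0.27  0.86 -0.42] M [-0.009  0.002  0.033] open -0.0001
r 0.0021 nut -1.798 Ftang(ccw) 0.22 Frad 0.87
```

Call:
{"op": "move_arm", "data": {
  "increments": [
    [0,0,0.1,0,0],
    [0,0,0.2,0,0]
  ]
}}

```text
t: 12.32
tool_pos: [0.536, -0.0253, 0.2262]
tool_rot: [2.847, 1.327, 0.001]
contact_force: [1.5, -0.5, 0.5]
opening: -0.0002
```

Call:
{"op": "move_arm", "data": {
  "increments": [
    [0,0,0.1,0,0]
  ]
}}

```text
t: 12.45
tool_pos: [0.536, -0.0253, 0.2251]
tool_rot: [2.847, 1.327, 0.0]
contact_force: [-0.1, 0.6, 0.4]
opening: -0.0001
```

Call:
{"op": "move_arm", "data": {
  "increments": [
    [0,0,0.1,0,0]
  ]
}}

```text
t: 12.58
tool_pos: [0.5359, -0.0253, 0.2241]
tool_rot: [2.847, 1.327, 0.0]
contact_force: [-0.3, -0.4, -0.3]
opening: -0.0
```

Call:
{"op": "move_arm", "data": {
  "increments": [
    [0,0,0.1,0,0]
  ]
}}

```text
t: 12.7
tool_pos: [0.536, -0.0253, 0.2235]
tool_rot: [2.847, 1.327, 0.0]
contact_force: [-1.9, -0.5, 4.0]
opening: -0.0001
```

Call:
{"op": "move_arm", "data": {
  "increments": [
    [0,0,0.05,0,0]
  ]
}}

```text
t: 12.82
tool_pos: [0.536, -0.0253, 0.2235]
tool_rot: [2.847, 1.327, 0.001]
contact_force: [-2.6, -0.4, 6.9]
opening: -0.0
```

Call:
{"op": "move_arm", "data": {
  "increments": [
    [0,0,-2,0,2],
    [0,0,-5,-10,5],
    [-2,-4,-5,-20,5],
    [-2,-8,-5,-30,5],
    [-2,-8,-5,-40,5]
  ]
}}

```text
t: 13.45
tool_pos: [0.4607, 0.0119, 0.2738]
tool_rot: [2.213, 2.228, 0.003]
contact_force: [0.9, -0.8, -0.9]
opening: 0.0496
```

```bash
python3 st.py; python3 look.py 7; python3 - <<'E'
import cv2
E
```

```text
t 13.45 [0.4607 0.0119 0.2738] F [ 0.94 -0.78 -0.91] M [-0.025 -0.002  0.013] open 0.0496
r 0.0847 nut -0.771 Ftang(ccw) 0.26 Frad -1.19
crop centres [333.48167513 196.0672594 ] [325.76116364 208.37854807]
```

View pics/l7.png

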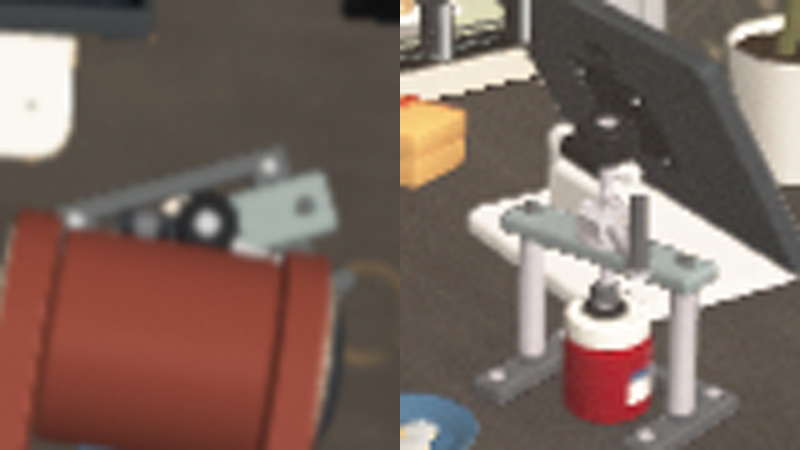

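```bash
sed -i 's/^AX=.*/AX=np.array([.536,-.0262]);YAW=.29/' h.py; python3 - <<'E'
from h import *;from station import sensors
S=dict(np.load("scene7.npz"))
s=lambda x,y:(325-40+(x-400+.5)/5-.5,208-45+(y+.5)/5-.5)
p=plane(S,s(639,197),.19);v=p[:2]-AX;nut=np.arctan2(v[1],v[0])-YAW+np.pi
print(p,np.hypot(*v),nut)
S0=dict(np.load("scene0.npz"));q=plane(S0,(240+353.5/5-.5,175+126.5/5-.5),.19);print("orig",q,np.hypot(*(q[:2]-AX)))
o=sensors.get_obs()
for n in(.8,.9,1.): print(n,post(n),end=" ");inc(o,*post(n),.27,107+np.degrees(n))
for n in(.8,.9,1.): print(n,proj(S,[*post(n),.19]))
print(s(639,197))
E
```

```text
[ 0.50482402 -0.10612055  0.19      ] 0.0857859911819949 0.90886466960866
orig [ 0.45704346 -0.05504914  0.19      ] 0.08406192693725364
0.8 [ 0.49900117 -0.09713015] now ya -0.0 q6 -7.9 inc [-10.82   3.73   0.39] twist -152.8
0.9 [ 0.50626721 -0.10046952] now ya -0.0 q6 -7.9 inc [-11.16   4.45   0.39] twist -158.6
1.0 [ 0.51383033 -0.10306681] now ya -0.0 q6 -7.9 inc [-11.42   5.21   0.39] twist -164.3
0.8 [329.14881132 201.42162056]
0.9 [331.71113261 201.26618711]
1.0 [334.20601284 201.00747541]
(332.4, 202.0)
```

Call:
{"op": "move_arm", "data": {
  "increments": [
    [-3,1.5,0,4,5],
    [-6,2.5,0,8,5],
    [-9,3.7,0,12,5],
    [-11.3,4.7,0,16,5],
    [-11.3,4.7,3,20,5]
  ]
}}

```text
t: 14.18
tool_pos: [0.5111, -0.1045, 0.2454]
tool_rot: [2.576, 1.789, 0.006]
contact_force: [0.4, 0.4, -0.5]
opening: 0.0501
```

```bash
python3 look.py 8; python3 st.py; python3 - <<'E'
from h import *;from station import sensors
o=sensors.get_obs();inc(o,*post(.92),.17,-20)
E
```

```text
crop centres [333.08369679 195.98628025] [325.62023257 208.24654506]
t 14.28 [ 0.5074 -0.1022  0.2391] F [-1.21  0.44 -1.19] M [ 0.029  0.002 -0.048] open 0.0500
r 0.0813 nut 0.921 Ftang(ccw) -1.28 Frad 0.02
now ya -20.2 q6 0.6 inc [0.13 0.04 6.91] twist -0.2
```

View pics/l8.png

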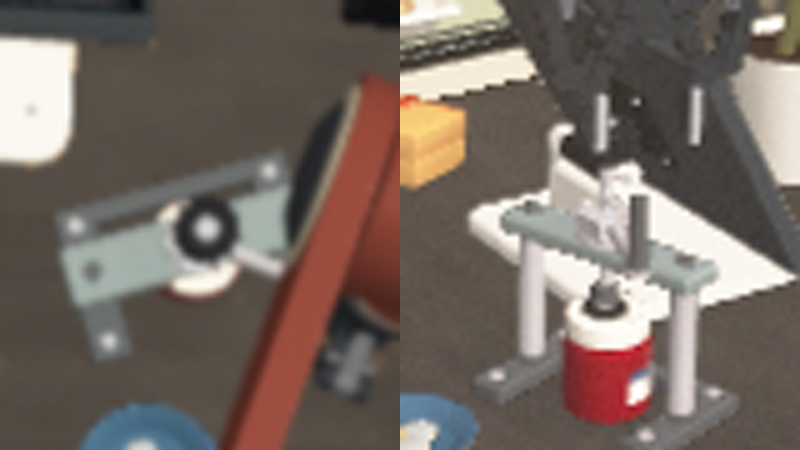

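Call:
{"op": "move_arm", "data": {
  "increments": [
    [0.1,0,2,0,5],
    [0.1,0,4,0,5],
    [0.1,0,6,0,5],
    [0.1,0,6.8,0,3.5],
    [0.1,0,6.8,0,2.5]
  ]
}}

```text
t: 14.9
tool_pos: [0.5086, -0.101, 0.1736]
tool_rot: [-2.573, -1.801, 0.001]
contact_force: [-0.3, -1.0, 0.0]
opening: 0.0248
```

Call:
{"op": "move_arm", "data": {
  "increments": [
    [0,0,0,0,1.8],
    [0,0,0,0,1.2],
    [0,0,0,0,1.2]
  ],
  "newtons": 40
}}

```text
t: 15.28
tool_pos: [0.509, -0.1013, 0.1755]
tool_rot: [2.574, 1.801, -0.0]
contact_force: [-5.4, 1.2, 5.4]
opening: 0.0132
```

```bash
cat > st2.py <<'E'
from h import *;from station import sensors
import sys
o=sensors.get_obs()
R=Ro.from_rotvec(o["tool_rot"]).as_matrix()
v=o["tool_pos"][:2]-AX;a=np.arctan2(v[1],v[0])-YAW-np.pi;a=(a+np.pi)%(2*np.pi)-np.pi
th=a+YAW+np.pi;tang=np.array([-np.sin(th),np.cos(th)]);r=v/np.hypot(*v)
F=o["contact_force"][:2]
print("t %.2f"%o["t"],o["tool_pos"].round(4),"r %.4f nut %.3f Ftang(ccw) %.2f Frad %.2f Fz %.1f open %.4f"%(np.hypot(*v),a,F@tang,F@r,o["contact_force"][2],o["opening"]))
R0=np.hypot(*v)
for n in map(float,sys.argv[1:]):
    an=n+YAW+np.pi;p=AX+R0*np.array([np.cos(an),np.sin(an)])
    print(n,end=" ");inc(o,*p,o["tool_pos"][2],107+180+np.degrees(n))
E
python3 st2.py .8 .7 .6 .5 .4 .3 
```

```text
t 15.28 [ 0.509  -0.1013  0.1755] r 0.0798 nut 0.935 Ftang(ccw) -5.48 Frad 0.66 Fz 5.4 open 0.0132
0.8 now ya -20.0 q6 0.6 inc [ 0.07 -1.08  0.  ] twist 7.1
0.7 now ya -20.0 q6 0.6 inc [ 0.21 -1.86  0.  ] twist 12.9
0.6 now ya -20.0 q6 0.6 inc [ 0.43 -2.63  0.  ] twist 18.6
0.5 now ya -20.0 q6 0.6 inc [ 0.73 -3.37  0.  ] twist 24.3
0.4 now ya -20.0 q6 0.6 inc [ 1.1  -4.07  0.  ] twist 30.1
0.3 now ya -20.0 q6 0.6 inc [ 1.54 -4.74  0.  ] twist 35.8
```

Call:
{"op": "move_arm", "data": {
  "increments": [
    [0.07,-1.1,0,7,1.2],
    [0.2,-1.85,0,13,1.2],
    [0.45,-2.6,0,19,1.2],
    [0.75,-3.35,0,24,1.2],
    [1.1,-4.05,0,30,1.2]
  ]
}}

```text
t: 15.9
tool_pos: [0.4758, -0.0787, 0.1756]
tool_rot: [2.949, 1.067, 0.003]
contact_force: [1.5, -5.1, 0.8]
opening: 0.0128
```

```bash
python3 st2.py .3 .2 .1 0 -.1 
```

```text
t 15.90 [ 0.4758 -0.0787  0.1756] r 0.0798 nut 0.427 Ftang(ccw) 4.87 Frad 2.24 Fz 0.8 open 0.0128
0.3 now ya -50.2 q6 32.1 inc [ 0.04 -1.01 -0.01] twist 5.6
0.2 now ya -50.2 q6 32.1 inc [ 0.16 -1.8  -0.01] twist 11.3
0.1 now ya -50.2 q6 32.1 inc [ 0.37 -2.57 -0.02] twist 17.1
0.0 now ya -50.2 q6 32.1 inc [ 0.64 -3.32 -0.02] twist 22.8
-0.1 now ya -50.2 q6 32.1 inc [ 0.99 -4.04 -0.02] twist 28.5
```

Call:
{"op": "move_arm", "data": {
  "increments": [
    [0.04,-1.0,0,6,1.2],
    [0.15,-1.8,0,11,1.2],
    [0.35,-2.55,0,17,1.2],
    [0.65,-3.3,0,23,1.2]
  ]
}}

```text
t: 16.4
tool_pos: [0.4594, -0.0494, 0.1755]
tool_rot: [3.102, 0.457, 0.003]
contact_force: [-1.2, -7.3, 1.2]
opening: 0.0127
```

```bash
python3 st2.py -.1 -.2 -.3 -.4 
```

```text
t 16.40 [ 0.4594 -0.0494  0.1755] r 0.0801 nut 0.004 Ftang(ccw) 6.69 Frad 3.24 Fz 1.2 open 0.0127
-0.1 now ya -73.2 q6 58.0 inc [ 0.04 -0.83 -0.  ] twist 5.5
-0.2 now ya -73.2 q6 58.0 inc [ 0.16 -1.62 -0.01] twist 11.2
-0.3 now ya -73.2 q6 58.0 inc [ 0.36 -2.4  -0.01] twist 16.9
-0.4 now ya -73.2 q6 58.0 inc [ 0.64 -3.15 -0.02] twist 22.7
```

Call:
{"op": "move_arm", "data": {
  "increments": [
    [0.04,-0.8,0,5.5,1.2],
    [0.15,-1.6,0,11,1.2]
  ]
}}

```text
t: 16.65
tool_pos: [0.4561, -0.0337, 0.1755]
tool_rot: [3.132, 0.158, 0.004]
contact_force: [-0.4, -7.5, 0.9]
opening: 0.0131
```

```bash
python3 st2.py -.3 -.4 -.5
```

```text
t 16.65 [ 0.4561 -0.0337  0.1755] r 0.0803 nut -0.196 Ftang(ccw) 7.38 Frad 1.10 Fz 0.9 open 0.0131
-0.3 now ya -84.2 q6 70.9 inc [ 0.05 -0.83 -0.  ] twist 6.0
-0.4 now ya -84.2 q6 70.9 inc [ 0.18 -1.63 -0.01] twist 11.7
-0.5 now ya -84.2 q6 70.9 inc [ 0.38 -2.4  -0.01] twist 17.4
```

Call:
{"op": "move_arm", "data": {
  "increments": [
    [0.05,-0.8,0,6,1.2],
    [0.18,-1.6,0,12,1.2]
  ]
}}

```text
t: 16.9
tool_pos: [0.456, -0.0173, 0.1755]
tool_rot: [3.132, -0.171, 0.003]
contact_force: [-2.1, -6.2, 2.2]
opening: 0.013
```

```bash
python3 st2.py -.5 -.6 -.7
```

```text
t 16.90 [ 0.456  -0.0173  0.1755] r 0.0805 nut -0.401 Ftang(ccw) 6.35 Frad 1.43 Fz 2.2 open 0.0130
-0.5 now ya -96.2 q6 84.9 inc [ 0.04 -0.79 -0.  ] twist 5.4
-0.6 now ya -96.2 q6 84.9 inc [ 0.16 -1.59 -0.01] twist 11.1
-0.7 now ya -96.2 q6 84.9 inc [ 0.36 -2.37 -0.01] twist 16.9
```

Call:
{"op": "move_arm", "data": {
  "increments": [
    [0.05,-0.8,0,5.5,1.2],
    [0.16,-1.6,0,11,1.2]
  ]
}}

```text
t: 17.15
tool_pos: [0.4591, -0.0018, 0.1755]
tool_rot: [3.101, -0.47, 0.003]
contact_force: [-3.5, -9.1, 4.6]
opening: 0.0126
```

```bash
python3 st2.py -.7 -.8 -.9
```

```text
t 17.15 [ 0.4591 -0.0018  0.1755] r 0.0807 nut -0.597 Ftang(ccw) 9.72 Frad 0.59 Fz 4.6 open 0.0126
-0.7 now ya -107.2 q6 97.9 inc [ 0.05 -0.83 -0.  ] twist 5.9
-0.8 now ya -107.2 q6 97.9 inc [ 0.18 -1.63 -0.01] twist 11.6
-0.9 now ya -107.2 q6 97.9 inc [ 0.38 -2.41 -0.01] twist 17.3
```

Clamping begins around −0.5. Small steps now.

Call:
{"op": "move_arm", "data": {
  "increments": [
    [0.05,-0.8,0,6,1.2]
  ]
}}

```text
t: 17.27
tool_pos: [0.4617, 0.0055, 0.1755]
tool_rot: [3.071, -0.631, 0.002]
contact_force: [-4.6, -10.3, 4.6]
opening: 0.013
```

```bash
python3 st2.py -.75 -.8 -.9
```

```text
t 17.27 [0.4617 0.0055 0.1755] r 0.0808 nut -0.693 Ftang(ccw) 11.29 Frad 0.20 Fz 4.6 open 0.0130
-0.75 now ya -113.2 q6 104.9 inc [ 0.01 -0.46 -0.  ] twist 2.7
-0.8 now ya -113.2 q6 104.9 inc [ 0.04 -0.87 -0.  ] twist 5.6
-0.9 now ya -113.2 q6 104.9 inc [ 0.17 -1.66 -0.01] twist 11.3
```

Call:
{"op": "move_arm", "data": {
  "increments": [
    [0.02,-0.5,0,3,1.2],
    [0.04,-0.8,0,5,1.2],
    [0.04,-0.8,0,5,1.2]
  ]
}}

```text
t: 17.65
tool_pos: [0.4648, 0.0123, 0.1755]
tool_rot: [3.041, -0.76, 0.001]
contact_force: [-5.9, -10.1, 6.3]
opening: 0.0131
```

```bash
python3 st2.py -.85 -.9
```

```text
t 17.65 [0.4648 0.0123 0.1755] r 0.0810 nut -0.785 Ftang(ccw) 11.69 Frad 0.37 Fz 6.3 open 0.0131
-0.85 now ya -118.0 q6 110.7 inc [ 0.02 -0.52 -0.  ] twist 3.7
-0.9 now ya -118.0 q6 110.7 inc [ 0.06 -0.92 -0.01] twist 6.5
```

Call:
{"op": "move_arm", "data": {
  "increments": [
    [0.02,-0.3,0,2,1.2],
    [0.03,-0.6,0,4,1.2]
  ]
}}

```text
t: 17.9
tool_pos: [0.4675, 0.017, 0.1754]
tool_rot: [3.011, -0.867, -0.0]
contact_force: [-9.5, -11.6, 6.9]
opening: 0.013
```

```bash
python3 st2.py -.9 -1
```

```text
t 17.90 [0.4675 0.017  0.1754] r 0.0810 nut -0.853 Ftang(ccw) 14.83 Frad 1.87 Fz 6.9 open 0.0130
-0.9 now ya -122.1 q6 115.4 inc [ 0.01 -0.38 -0.  ] twist 2.5
-1.0 now ya -122.1 q6 115.4 inc [ 0.09 -1.19 -0.01] twist 8.2
```

Call:
{"op": "move_arm", "data": {
  "increments": [
    [0.01,-0.35,0,2,1.2]
  ]
}}

```text
t: 18.02
tool_pos: [0.4692, 0.0197, 0.1755]
tool_rot: [2.995, -0.919, -0.001]
contact_force: [-11.4, -13.4, 7.7]
opening: 0.013
```

```bash
python3 st2.py -.95
```

```text
t 18.02 [0.4692 0.0197 0.1755] r 0.0811 nut -0.892 Ftang(ccw) 17.55 Frad 1.82 Fz 7.7 open 0.0130
-0.95 now ya -124.1 q6 117.8 inc [ 0.02 -0.47 -0.  ] twist 3.3
```

Call:
{"op": "move_arm", "data": {
  "increments": [
    [0,0,0,0,1.2]
  ]
}}

```text
t: 18.15
tool_pos: [0.4693, 0.0199, 0.1755]
tool_rot: [2.996, -0.918, -0.001]
contact_force: [-10.2, -11.8, 7.0]
opening: 0.0126
```

```bash
python3 st2.py -.95
```

```text
t 18.15 [0.4693 0.0199 0.1755] r 0.0811 nut -0.894 Ftang(ccw) 15.54 Frad 1.67 Fz 7.0 open 0.0126
-0.95 now ya -124.1 q6 117.7 inc [ 0.02 -0.45 -0.  ] twist 3.4
```

Call:
{"op": "move_arm", "data": {
  "increments": [
    [0,0,0,0,2.5],
    [0,0,0,0,5],
    [0,0,0,0,5],
    [0,0,0,0,5],
    [0,0,-2,0,5]
  ]
}}

```text
t: 18.77
tool_pos: [0.4689, 0.0231, 0.1928]
tool_rot: [3.004, -0.919, -0.006]
contact_force: [-0.2, -0.1, 1.1]
opening: 0.05
```

Call:
{"op": "move_arm", "data": {
  "increments": [
    [0,0,-4,0,5],
    [0,0,-9,0,5],
    [2,0,-12,0,5],
    [6,0,-12,0,5],
    [10,0,-12,0,5]
  ]
}}

```text
t: 19.4
tool_pos: [0.5542, -0.0335, 0.3155]
tool_rot: [-3.004, 0.918, -0.003]
contact_force: [0.3, 0.2, 0.2]
opening: 0.0498
```

```bash
python3 st2.py; python3 look.py 9;python3 - <<'E'
import cv2,numpy as np
for n in("top","scene"):
    cv2.imwrite(f"pics/{n}9.png",np.load(f"{n}9.npz")["image"][:,:,::-1])
E
```

```text
t 19.40 [ 0.5542 -0.0335  0.3155] r 0.0196 nut 2.468 Ftang(ccw) 0.25 Frad 0.20 Fz 0.2 open 0.0498
crop centres [333.08369679 195.98628025] [325.62023257 208.24654506]
```

View pics/l9.png

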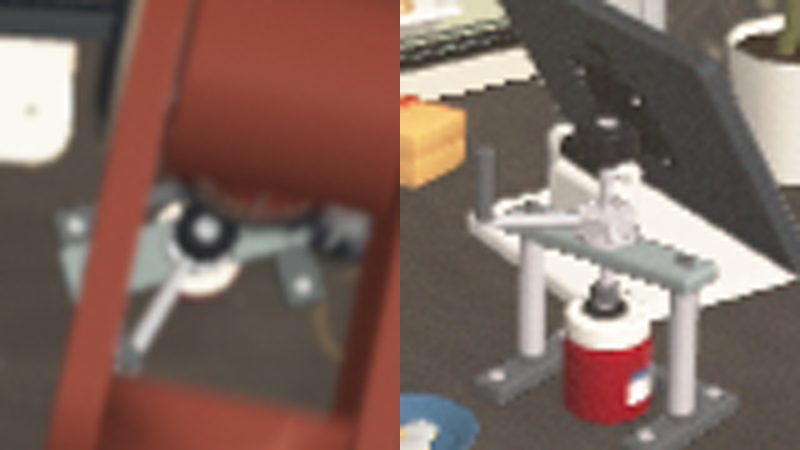

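View pics/scene9.png

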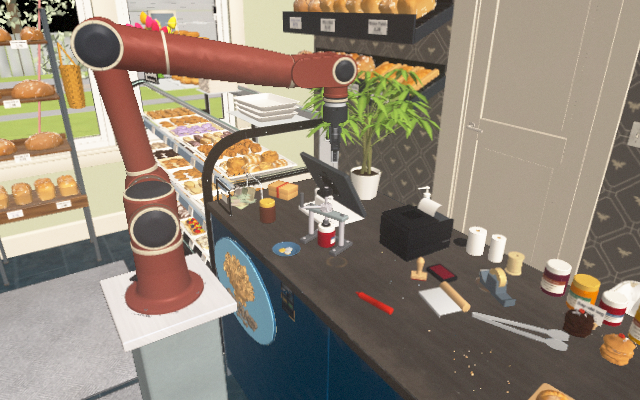

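```bash
python3 - <<'E'
from h import *
S=dict(np.load("scene9.npz"))
s=lambda x,y:(325-40+(x-400+.5)/5-.5,208-45+(y+.5)/5-.5)
print(s(485,151))
for n in(-.95,-.9,-.8,-.7,-.6,-.5): print(n,proj(S,[*post(n),.19]))
T=dict(np.load("top9.npz"));print((333-40+128.5/5-.5,195-45+358.5/5-.5))
for n in(-.95,-.9,-.8,-.7,-.6,-.5): print(n,proj(T,[*post(n),.19]))
E
```

```text
(301.6, 192.8)
-0.95 [301.21900935 190.61414316]
-0.9 [301.12138419 191.08844078]
-0.8 [301.11098567 192.04554586]
-0.7 [301.35007445 193.00605257]
-0.6 [301.84005789 193.9601454 ]
-0.5 [302.57966054 194.89777723]
(318.2, 221.2)
-0.95 [314.82955338 218.50139897]
-0.9 [316.00024987 219.40215297]
-0.8 [318.46995615 221.02280726]
-0.7 [321.0896372  222.38868066]
-0.6 [323.83259569 223.48572899]
-0.5 [326.67083396 224.30270599]
```

Call:
{"op": "move_arm", "data": {
  "increments": [
    [0,0,0,0,5],
    [0,0,0,0,5],
    [0,0,0,0,5]
  ]
}}

```text
t: 19.88
tool_pos: [0.5525, -0.0326, 0.3148]
tool_rot: [-3.004, 0.918, -0.001]
contact_force: [0.8, -0.5, -0.3]
opening: 0.0497
```

```bash
python3 -c "
from station import order,sensors
o=sensors.get_obs();print(o['contact_force'],abs(o['dq']).max());print(order.finish_job())"
```

```text
[ 0.80770111 -0.46382447 -0.32032827] 0.0024704537952226478
the job is handed in; nothing more can be done
None
```

The job is handed in at about 20 s. The nut is clamped again with the foot on the short jar's lid, and the arm is clear of everything. There was no verdict.

- **Loosening:** I turned the lever counter-clockwise past 0.5 rad. A mistaken repeat of the shift while letting go pushed it on to about 0.92 rad, which is within its limit and did no visible harm.
- **Foot on the lid:** I turned the knob 150° clockwise. Touching the knob's top with the fingertips showed it had come down 15.7 mm. That works out to about 2.5 mm of spring travel, or roughly 3.7 N; I could not measure the force directly. The last picture shows the foot on the lid.
- **Clamping:** I swung the lever clockwise to −0.89 rad, where the post read 15.5 to 17.5 N. After release it stayed at about −0.79 rad in both cameras. I estimate about 23 N on the washer from that angle, inside the 14 to 48 N range.
- **Last checks:** The final views show the jars standing and nothing else visibly moved; I checked this by eye only. The residual wrist force was noise of about 1 N, and none of the checks disagreed.

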